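Set the pass: pepper mill behind the saucepan, oil tin between the crocks

TASK

The pepper mill has been left in the oil tin's place between the two white crocks on the wooden board. Stand the mill behind the copper saucepan instead, on the side opposite its handle and in line with the handle, with a finger's breadth (about 18 mm) of clear space between mill and pan, and stand the oil tin on the board midway between the crocks and in line with them, with its two broad sides facing the crocks squarely. Keep mill and tin upright throughout, and leave the crocks, the pan and everything else where they are.

Things in the scene. Friction and masses are not known exactly. Their poses are not given: they have to be found in the camera images.
- mill: Dark wooden pepper mill, 160 mm tall, round, standing upright on the board between the crocks (3 to 9 mm clear of each). Foot 50 mm in diameter, waist 36 mm, head a 44 mm cylinder from 112 to 148 mm above the foot, rounded to a 30 mm flat at the top. 250 g or so. Origin: centre of the underside, z up along its axis.
- tin: Plain brass-coloured metal oil tin, an upright box 44 mm along its x, 64 mm along its y, 108 mm tall, with a flat black cap 3 mm high on top. The two broad sides (64 mm wide) face along its x, the narrow ones (44 mm) along its y. About 450 g. It starts on the table in a row between two canisters, 8 mm clear of its narrow sides. Origin: centre of the underside, z up.
- board: Flat oval wooden serving board, fixed, 12 mm thick, 110 mm wide along its x and 270 mm long along its y (ends rounded with 55 mm radius). The crocks stand on it at its y = +79 mm and -79 mm, x = 0; the tin's place is its centre, on its top at z = 12 mm. Origin: centre of the underside.
- crock_a: White ceramic crock with flat lid, round, 96 mm in diameter, 118 mm tall, 900 g, standing on the board at its +y end; loose. Origin: centre of the underside.
- crock_b: The second crock, the same in shape, standing on the board at its -y end. Centres 158 mm apart, so 62 mm of clear space between the crocks. Origin: centre of the underside.
- pan: Small copper saucepan, round, 100 mm outer diameter, 60 mm tall, 800 g, loose on the table. Its brass handle (12 mm thick) runs out along the pan's -x and rises to 76 mm, ending 166 mm from the pan's centre. The mill's place is on the pan's +x axis. Origin: centre of the underside.
- canister_a: Round steel canister, 72 mm in diameter, 116 mm tall, beside the tin on its +y side; leave alone. Origin: centre of the underside.
- canister_b: The same canister on the tin's -y side; leave alone. Origin: centre of the underside.
- squeeze_bottle: White squeeze bottle with a pointed nozzle, 54 mm in diameter, 170 mm tall, upright; leave alone. Origin: centre of the underside.
- wine_glass: Stemmed wine glass, 72 mm at the widest, 190 mm tall, upright; leave alone. Origin: centre of the underside.
- salt: Dark wooden salt shaker, 40 mm in diameter, 90 mm tall, near the pan; leave alone. Origin: centre of the underside.
- bowl: Small white pinch bowl, 80 mm in diameter, 32 mm tall, on the table near the board; leave alone. Origin: centre of the underside.
- ramekin: Small white ramekin, 70 mm in diameter, 50 mm tall, on the table near the tin; leave alone. Origin: centre of the underside.
Not all that is in view belongs to the job. Leave any purple look-alike of the mill alone. Leave any green look-alike of the crock_a alone.

How it is judged:
At the end, for the whole second after the job is handed in: Mill upright on the table opposite the pan's handle, 6-35 mm clear of the pan, within 18 mm of the handle's line. Tin upright on the board, within 6.5 mm of midway between the crocks, 12 mm of the line joining them, broad sides square to it within 8 degrees. Both at rest (x of mill in the frame of pan between 0.081 and 0.11 m and y of mill in the frame of pan between -0.018 and 0.018 m and height (world z) of mill between -0.004 and 0.004 m and angle between each of mill, tin's own z axis and vertical below 0.08 rad and linear speed of each of mill, tin below 0.02 m/s and horizontal distance between tin and crock_a below 0.0855 m and horizontal distance between tin and crock_b below 0.0855 m and x of tin in the frame of board between -0.012 and 0.012 m and angle between the x axis of tin and the y axis of board, either way round below 0.14 rad and z of tin in the frame of board between 0.008 and 0.016 m); the robot touches nothing.
It fails at once if a crock or the saucepan is shifted by more than 12 mm or tipped over (distance of any of crock_a, crock_b, pan from where it was at the start of the episode above 0.012 m or angle between any of crock_a, crock_b, pan's own z axis and vertical above 0.4 rad).
It fails at once if a canister, the squeeze bottle, wine glass, salt shaker, bowl or ramekin is shifted by more than 20 mm or tipped over (distance of any of canister_a, canister_b, squeeze_bottle, wine_glass, salt, bowl, ramekin from where it was at the start of the episode above 0.02 m or angle between any of canister_a, canister_b, squeeze_bottle, wine_glass, salt, bowl, ramekin's own z axis and vertical above 0.4 rad).
It fails at once if the mill or the tin is tipped by more than 30 degrees (angle between any of mill, tin's own z axis and vertical above 0.52 rad).
It also fails if it takes over 72 s, if anything falls off the work surface, if the arm or the gripper's body presses on something with over 40 N, if the wrist force passes 120 N, or if a joint passes its speed limit or range.

ROBOT

A 7-joint arm with a two-finger parallel gripper is mounted at the origin on the work surface. World frame = base frame: x ahead of the robot, y to its left, z up, the work surface at z = 0. Lengths are in m, angles in rad, forces in N, time in s.
With the tool pointing down it reaches from about 0.35 to 0.9 m from the base axis. Payload 8.1 kg.
Tool frame: the origin (TCP) lies at the very end of the fingers, on their centre line; the grasp point (between the pads) lies 19 mm behind it; z points along the fingers, x is the direction in which the jaws open and shut, and the axes are right-handed (so a half turn about z gives the same grasp; the last joint's range is limited). The gripper opens to 92 mm and grips with 3 to 60 N. Pads are 19 mm wide; open, the fingers measure 130 mm over their backs; the gripper's body (75 mm by 190 mm) begins 47 mm behind the grasp point.
Start: joints at [-1.343, 0.434, 0.025, 1.573, -0.012, 1.134, -0.075], TCP at [0.203, 0.591, 0.227] pointing down, gripper open.
Joint ranges: [-2.62, 2.62], [-0.44, 2.09], [-1.27, 1.32], [0.08, 2.57], [-1.32, 4.46], [0.12, 2], [-2.74, 2.74]. Speed limits (rad/s): [2.22, 2.22, 3.01, 3.01, 3.14, 3.14, 3.14].

INTERFACE

Orientations are given as a rotation vector (axis times angle).
In Python, from cell import status, viewer, arm gives the robot as it stands.
- The arm moves only by the tool jog_arm, never from a script. Its argument "commands" is text: rows parted by semicolons, each of 7 numbers parted by spaces: the closure, from -1 (fully open) to 1 (shut), then the shift along the world's x, y, z normalised to -1 to 1, where 1 is 0.3 m, then the turn, a rotation vector about the world's x, y, z normalised to -1 to 1, where 1 is 2 pi rad. In form: jaw dx dy dz wx wy wz; .... A call has exactly 5 rows; each row shifts and turns the commanded pose from where the row before left it; what a row does not reach is not made up. A row lasts 1/10 s, in which the tool goes at most 50 mm and 8.59 degrees, less where a joint would pass 70% of its speed; a pose out of reach is approached as far as the arm can. A call with a number of a shift or a turn outside -1 to 1 is refused whole. A call with a gripper value outside its range is refused whole. The fingers move at their own pace and stop on an object; "force" is the grip in N (left out, the last holds). Time passes only in rows, so rows that do not move let the fingers close, or fill a call up. It gives the time, the measured TCP pose, the force and the opening at its end, in the units of the state.
- status.observe(): the state, without advancing time (a new reading comes with each control period).
- viewer.get_image(name): name is "scene" or "top" or "wrist"; returns a dict with "pixels" (420x560x3 uint8, red, green, blue), "z_map" (420x560 float32, m along the optical axis (not along the pixel's ray), 0 where there is no reading), "camera_matrix" (3x3 intrinsics, pixels), "k1" (the pictures are not rectified: a ray, as slopes to the right and down, at radius r is drawn at 1 + k1 r^2 times it, then the intrinsics apply), "R" (3x3) and "t" (3): a world point X has camera coordinates R X + t. Camera axes: x right, y down, z forward; pixel columns grow to the right and rows downward; lengths in m; the calibration is good to about 2 mm. A picture is of the moment at which its call begins.
- arm.sign_off(): hands the job in, once; it reports no verdict.
The state is a dict: "clock": time; "joints": joint angles; "dq": joint speeds; "joint_efforts": joint torques, N m; "position": TCP position; "ee_rot": TCP orientation; "force": force on the tool from outside, world axes, zero at the start; "ft_torque": the same for the moment, N m; "width": opening from 0.0 (shut) to 1.0 (fully open).
Only numpy, scipy, OpenCV 4.12 (cv2) and the standard library are available. Lean on these libraries where they do the work, as an engineer would, in place of code of your own. Each camera call takes 0.05 s, during which the arm holds its last target. There are 200 camera calls.

## Working session

There is one attempt and no reset: what is moved stays moved. The work goes in short steps, Python scripts to look and compute and a tool call to move; the robot and the scene stay as the last step left them, time stands still between calls to the robot, and variables do not carry over. Pictures are saved under pics/ and viewed, about 8 in all and at most 12, crops included, and the job is handed in when it is done.

Besides the shell and the picture viewer there is one more tool, called after ">>>" as a command line: name --argument value ..., lists and objects as JSON in quotes. jog_arm: Moves the arm, as the interface text tells. Scaled input: -1 to 1 covers 0.3 m each way for a shift and 2 pi rad each way for a turn. Its arguments: {"type":"object","properties":{"commands":{"type":"string"},"force":{"type":"number"}},"required":["commands"]}

```bash
mkdir -p pics; cat > h.py <<'E'
import numpy as np, cv2
from cell import status, viewer, arm
def grab(n):
    d=viewer.get_image(n); np.savez('pics/%s.npz'%n,**d); return d
def cloud(d):
    K=np.array(d['camera_matrix']);z=d['z_map'];h,w=z.shape
    u,v=np.meshgrid(np.arange(w),np.arange(h))
    p=np.stack([u,v],-1).reshape(-1,1,2).astype(float)
    s=cv2.undistortPoints(p,K,np.array([float(d['k1']),0,0,0,0])).reshape(h,w,2)
    c=np.dstack([s[...,0]*z,s[...,1]*z,z])
    X=(c-np.array(d['t']))@np.array(d['R']); X[z<=0]=np.nan
    return X
def save(d,f): cv2.imwrite('pics/'+f,np.ascontiguousarray(d['pixels'][...,::-1]))
E
python3 - <<'E'
from h import *
for n in('top','scene'):
    d=grab(n);save(d,n+'0.png');print(n,d['k1'],-np.array(d['R']).T@d['t'])
print(status.observe())
E
```

```text
top -0.07826799285938944 [ 0.27774768 -0.01592628  1.28044846]
scene 0.008982579954398684 [ 1.5503342  -0.04888162  1.03233985]
{'clock': 0.1, 'joints': array([-1.34260501,  0.43514092,  0.02494252,  1.5739739 , -0.01163965,
        1.13398336, -0.07513034]), 'dq': array([ 5.12026453e-04, -9.18864240e-04,  5.22749261e-05, -1.70109026e-03,
        2.19303849e-03, -5.02801428e-04, -3.85738252e-04]), 'joint_efforts': array([ 3.00683903e-03, -6.69130039e+01,  9.87958387e-01, -3.15143824e+01,
       -6.05595019e-02,  3.75943794e-02,  7.30023862e-05]), 'position': array([0.20287117, 0.59069533, 0.22604322]), 'ee_rot': array([ 2.55625735e+00,  1.82477497e+00, -1.66790135e-03]), 'force': array([1.0159288 , 0.04251706, 0.03311931]), 'ft_torque': array([ 0.01317798, -0.03113814, -0.00552062]), 'width': 1.002708270028359}
```

View pics/top0.png

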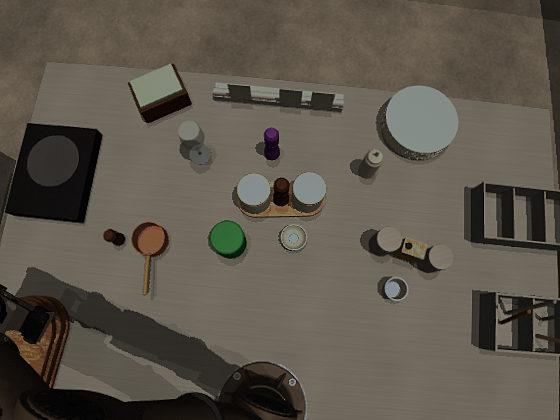

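View pics/scene0.png

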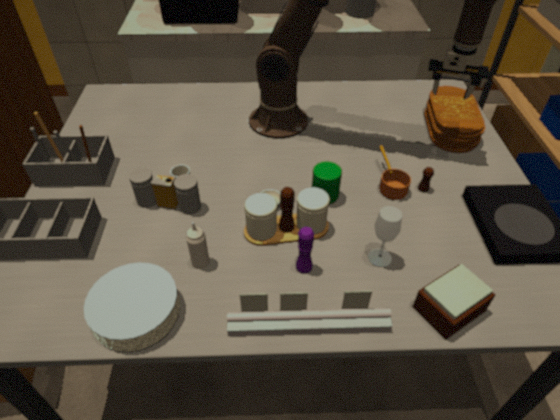

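The top view shows the mill at (282,188) between the crocks at (253,190) and (309,190). The pan is at (150,238) with its handle running to (147,292). The tin is at (412,248) between the canisters at (388,240) and (440,257), and the salt is at (115,237). The scene view agrees with this.

```bash
cat > m.py <<'E'
from h import *
d=dict(np.load('pics/top.npz'));X=cloud(d)
def reg(u,v,r,z0,z1):
    P=X[v-r:v+r,u-r:u+r].reshape(-1,3);return P[(P[:,2]>z0)&(P[:,2]<z1)]
for n,u,v,r,z0,z1 in [('mill',282,186,12,.15,.18),('crA',253,190,24,.12,.14),('crB',309,190,24,.12,.14),('pan',150,238,22,.052,.066),
 ('canA',388,240,18,.108,.125),('canB',440,257,18,.108,.125),('tin',414,248,22,.1,.107),('salt',110,236,12,.075,.1),('bowl',293,237,18,.025,.04),('ram',396,289,16,.042,.06),('green',228,238,22,.1,.14),('purple',272,135,14,.14,.18),('bottle',374,158,14,.1,.2),('glass',190,133,18,.1,.2)]:
    P=reg(u,v,r,z0,z1)
    if len(P)<4: print(n,len(P),np.nanmax(X[v-r:v+r,u-r:u+r,2]));continue
    (c,R)=cv2.minEnclosingCircle(P[:,:2].astype(np.float32)); print(n,len(P),np.round(c,4),round(R,4),'zmed',round(np.median(P[:,2]),4),'rect',cv2.minAreaRect(P[:,:2].astype(np.float32)))
P=reg(147,275,24,.03,.09);P=P[np.abs(P[:,1]-np.median(P[:,1]))<.05]
print('handle',len(P),cv2.fitLine(P[:,:2].astype(np.float32),cv2.DIST_HUBER,0,.01,.01).ravel(),P[:,0].min(),P[:,0].max())
P=reg(281,195,55,.008,.016);P=P[np.hypot(*(P[:,:2]-np.median(P[:,:2],0)).T)<.15];print('board',len(P),cv2.minAreaRect(P[:,:2].astype(np.float32)))
P=X[225:270,375:460].reshape(-1,3);im=d['pixels'][225:270,375:460].reshape(-1,3).astype(int)
m=(P[:,2]>.1)&(P[:,2]<.118)&(im[:,0]-im[:,2]>40);Q=P[m,:2].astype(np.float32);print('tin',m.sum(),cv2.minAreaRect(Q),np.median(P[m,2]))
E
python3 m.py
python3 - <<'E'
import cv2
i=cv2.imread('pics/top0.png')[215:285,360:470];cv2.imwrite('pics/c.png',cv2.resize(i,None,fx=7,fy=7))
E
```

```text
mill 197 [0.6089 0.0082] 0.0219 zmed 0.1703 rect ((0.6071406602859497, 0.007822031155228615), (0.03968770429491997, 0.03862611949443817), 5.66583251953125)
crA 876 [0.598  0.0763] 0.0569 zmed 0.1308 rect ((0.598708987236023, 0.0860745906829834), (0.09504248946905136, 0.0940825492143631), 37.87702941894531)
crB 881 [ 0.6167 -0.0587] 0.0591 zmed 0.1304 rect ((0.6158287525177002, -0.06974157691001892), (0.09364003688097, 0.10082235187292099), 63.04895782470703)
pan 179 [0.4318 0.3848] 0.0563 zmed 0.0594 rect ((0.43855708837509155, 0.3827880024909973), (0.10173927992582321, 0.09919057041406631), 46.14791488647461)
canA 530 [ 0.4919 -0.3172] 0.0472 zmed 0.116 rect ((0.49863508343696594, -0.3127717971801758), (0.07147983461618423, 0.08298970758914948), 0.8222653865814209)
canB 543 [ 0.4675 -0.4412] 0.0475 zmed 0.1162 rect ((0.461457759141922, -0.44478750228881836), (0.06778152287006378, 0.08479118347167969), 1.3966972827911377)
tin 125 [ 0.4543 -0.3843] 0.0631 zmed 0.1057 rect ((0.4741995930671692, -0.3903249502182007), (0.1254018396139145, 0.05337176471948624), 73.1258316040039)
salt 137 
[... 748 characters left out ...]
2040681839), 5.488002777099609)
bottle 289 [ 0.7302 -0.2509] 0.0272 zmed 0.1325 rect ((0.7291973233222961, -0.2503192722797394), (0.05133024975657463, 0.04800350219011307), 84.67780303955078)
glass 587 [0.7303 0.2779] 0.0351 zmed 0.1885 rect ((0.7279345393180847, 0.27722835540771484), (0.06177183613181114, 0.06301887333393097), 80.13441467285156)
handle 220 [0.9933965  0.11473146 0.3350925  0.36818635] 0.27670311368640205 0.40718227461288325
board 782 ((0.5824118852615356, -0.03470182418823242), (0.255234032869339, 0.23416383564472198), 51.518558502197266)
tin 154 ((0.48076051473617554, -0.38054507970809937), (0.058858297765254974, 0.03937402367591858), 76.68170928955078) 0.10850627545834188
```

View pics/c.png

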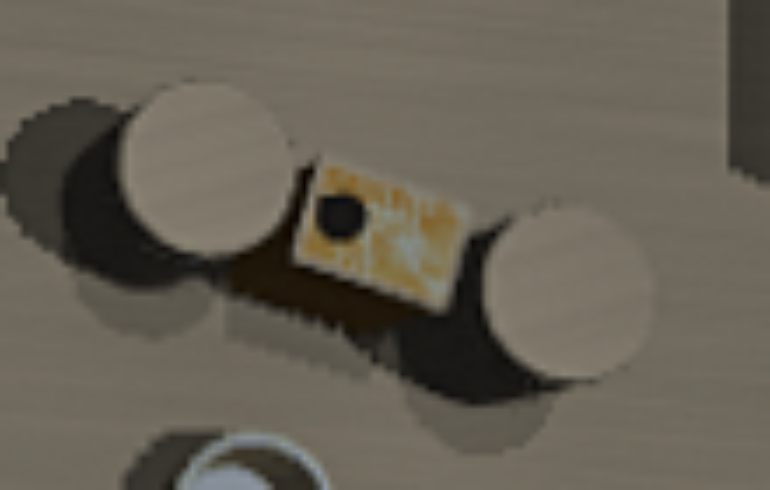

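The crop shows the tin's top as a quad near full-image (400–427, 237–260), with about 8 mm gaps to the two canisters. Next I'll get cleaner disc centres.

```bash
cat > m2.py <<'E'
from h import *
d=dict(np.load('pics/top.npz'));X=cloud(d)
def disc(u,v,z0,z1):
    m=((X[...,2]>z0)&(X[...,2]<z1)).astype(np.uint8); m=cv2.morphologyEx(m,cv2.MORPH_OPEN,np.ones((3,3)))
    n,l=cv2.connectedComponents(m,connectivity=4)
    P=X[l==l[v,u]][:,:2]; return P
C={}
for n,u,v,z0,z1 in [('crA',253,190,.126,.136),('crB',309,190,.126,.136),('canA',388,240,.112,.121),('canB',440,257,.112,.121)]:
    P=disc(u,v,z0,z1);(c,R)=cv2.minEnclosingCircle(P.astype(np.float32));C[n]=P.mean(0);print(n,len(P),np.round(P.mean(0),4),np.round(c,4),round(R,4),2*np.sqrt(P.var(0).mean()))
for a,b in(('crA','crB'),('canA','canB')):
    e=C[a]-C[b];print(a,'dist',np.hypot(*e),'mid',(C[a]+C[b])/2,'ang',np.degrees(np.arctan2(e[1],e[0])))
P=X[205:275,125:176].reshape(-1,3);P=P[(P[:,2]>.055)&(P[:,2]<.064)];P=P[P[:,0]>.385]
f=lambda q:np.hypot(P[:,0]-q[0],P[:,1]-q[1])-.0485
from scipy.optimize import least_squares
print('pan',least_squares(f,[.438,.383],loss='soft_l1',f_scale=.003).x)
E
python3 m2.py
```

```text
crA 818 [0.5977 0.086 ] [0.5988 0.0864] 0.048 0.04696962440726252
crB 762 [ 0.6178 -0.0709] [ 0.6185 -0.0712] 0.0476 0.04570871375609249
canA 473 [ 0.498 -0.306] [ 0.4982 -0.3076] 0.0364 0.03554835008399523
canB 472 [ 0.4627 -0.4529] [ 0.4644 -0.4534] 0.0368 0.03519022588242032
crA dist 0.15810324403131967 mid [0.60772389 0.00753935] ang 97.29254398969529
canA dist 0.15110103201087485 mid [ 0.48035981 -0.37946097] ang 76.45904316657281
pan [0.43811792 0.38273663]
```

>>> jog_arm --commands "-1 .0675 -.0972 0 0 0 -.00885;-1 .0675 -.0972 0 0 0 -.00885;-1 .0675 -.0972 0 0 0 -.00885;-1 .0675 -.0972 0 0 0 -.00885;-1 .0675 -.0972 0 0 0 -.00885"

```text
clock: 0.6
position: [0.3048, 0.4438, 0.2265]
ee_rot: [2.787, 1.45, -0.001]
force: [0.1, -0.7, 0.2]
width: 1.0
```

>>> jog_arm --commands "-1 .0675 -.0972 0 0 0 -.00885;-1 .0675 -.0972 0 0 0 -.00885;-1 .0675 -.0972 0 0 0 -.00885;-1 .0675 -.0972 0 0 0 -.00885;-1 .0675 -.0972 0 0 0 -.00885"

```text
clock: 1.1
position: [0.406, 0.2981, 0.2266]
ee_rot: [2.961, 1.05, -0.001]
force: [0.2, -0.1, 1.6]
width: 0.997
```

>>> jog_arm --commands "-1 .0675 -.0972 0 0 0 -.00885;-1 .0675 -.0972 0 0 0 -.00885;-1 .0675 -.0972 0 0 0 -.00885;-1 .0675 -.0972 0 0 0 -.00885;-1 .0675 -.0972 0 0 0 -.00885"

```text
clock: 1.6
position: [0.5072, 0.1524, 0.2266]
ee_rot: [3.078, 0.63, -0.001]
force: [0.2, 0.6, 0.4]
width: 0.997
```

>>> jog_arm --commands "-1 .0675 -.0972 0 0 0 -.00885;-1 .0675 -.0972 0 0 0 -.00885;-1 .0675 -.0972 0 0 0 -.00885;-1 .0675 -.0972 0 0 0 -.00885;-1 .0675 -.0972 0 0 0 -.00885"

```text
clock: 2.1
position: [0.6085, 0.0068, 0.2264]
ee_rot: [-3.135, -0.197, 0.001]
force: [-0.2, 0.7, 0.6]
width: 1.0
```

```bash
python3 - <<'E'
from h import *
d=grab('wrist');save(d,'w1.png');s=status.observe();print(s['position'],s['ee_rot'],s['force'])
X=cloud(d)
for z0,z1 in((.165,.18),(.124,.136)):
    m=(X[...,2]>z0)&(X[...,2]<z1);n,l,st,c=cv2.connectedComponentsWithStats(m.astype(np.uint8))
    for i in range(1,n):
        if st[i,4]>400:
            P=X[l==i];print(z0,st[i],P.mean(0),cv2.minEnclosingCircle(P[:,:2].astype(np.float32)))
E
```

```text
[6.10880523e-01 1.66532636e-04 2.26668976e-01] [3.13200295e+00 1.82645973e-01 2.51879447e-03] [ 1.88761059 -5.08777252  1.27429185]
0.165 [ 256  199   53   51 2036] [0.6099342  0.00861068 0.17044679] ((0.6102057099342346, 0.007301901001483202), 0.019574647769331932)
0.124 [  222    49   122   126 11868] [0.60037194 0.08606423 0.12942982] ((0.6006160974502563, 0.08488623052835464), 0.04791692644357681)
0.124 [ 241  248   83   18 1042] [ 0.61522914 -0.0338973   0.12859888] ((0.6163702011108398, -0.04168332368135452), 0.036225296556949615)
0.124 [ 230  295  105   32 2760] [ 0.62033067 -0.08193734  0.12936526] ((0.6203089952468872, -0.07277645170688629), 0.04743373394012451)
```

View pics/w1.png

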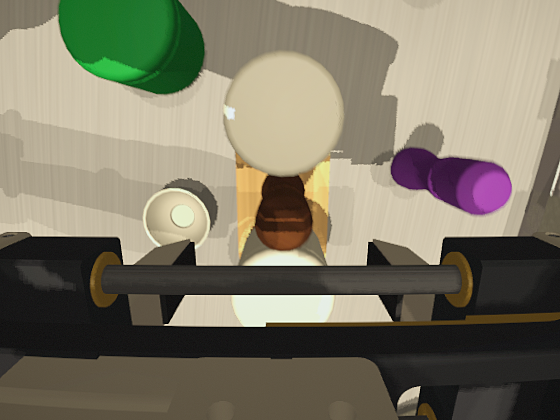

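The wrist view shows the mill top at (283,222), between the white crocks and inside the jaws. The mill measures (0.609, 0.008), which agrees with the top camera. Now I'll descend and grip.

>>> jog_arm --commands "-1 0 0 -.06 0 0 0;-1 0 0 -.075 0 0 0;-1 0 0 -.075 0 0 0;-1 0 0 -.075 0 0 0;-1 0 0 -.06 0 0 0"

```text
clock: 2.65
position: [0.6072, 0.0082, 0.1216]
ee_rot: [3.135, 0.201, -0.003]
force: [-0.1, 0.9, -0.3]
width: 0.998
```

>>> jog_arm --commands "-1 0 0 0 0 0 0;-1 0 0 0 0 0 0;1 0 0 0 0 0 0;1 0 0 0 0 0 0;1 0 0 0 0 0 0" --force 25

```text
clock: 3.15
position: [0.6085, 0.0079, 0.1241]
ee_rot: [-3.135, -0.201, -0.002]
force: [0.3, -0.8, 0.4]
width: 0.79
```

>>> jog_arm --commands "1 0 0 0 0 0 0;1 0 0 0 0 0 0;1 0 0 0 0 0 0;1 0 0 0 0 0 0;1 0 0 0 0 0 0"

```text
clock: 3.65
position: [0.6081, 0.0079, 0.1233]
ee_rot: [3.135, 0.201, 0.0]
force: [-0.0, 0.0, 0.6]
width: 0.473
```

>>> jog_arm --commands "1 0 0 0 0 0 0;1 0 0 0 0 0 0;1 0 0 .03 0 0 0;1 0 0 .05 0 0 0;1 0 0 .07 0 0 0"

```text
clock: 4.15
position: [0.607, 0.0079, 0.1681]
ee_rot: [3.135, 0.2, -0.004]
force: [0.7, 0.6, -1.3]
width: 0.472
```

>>> jog_arm --commands "1 0 0 .08 0 0 0;1 0 0 .08 0 0 0;1 0 0 .08 0 0 0;1 0 0 .06 0 0 0;1 0 0 .03 0 0 0"

```text
clock: 4.65
position: [0.6084, 0.0077, 0.2693]
ee_rot: [-3.135, -0.2, -0.003]
force: [0.2, -0.4, -2.7]
width: 0.476
```

>>> jog_arm --commands "1 -.006 .03 0 0 0 0;1 -.012 .06 0 0 0 0;1 -.016 .08 0 0 0 0;1 -.018 .09 0 0 0 0;1 -.018 .09 0 0 0 0"

```text
clock: 5.15
position: [0.5857, 0.1145, 0.2658]
ee_rot: [3.135, 0.201, -0.004]
force: [0.1, 0.6, -2.2]
width: 0.479
```

>>> jog_arm --commands "1 -.018 .09 0 0 0 0;1 -.018 .09 0 0 0 0;1 -.018 .09 0 0 0 0;1 -.018 .09 0 0 0 0;1 -.018 .09 0 0 0 0"

```text
clock: 5.65
position: [0.5585, 0.2496, 0.2658]
ee_rot: [3.134, 0.201, -0.004]
force: [-0.1, -0.2, -2.1]
width: 0.474
```

>>> jog_arm --commands "1 -.018 .09 0 0 0 0;1 -.018 .09 0 0 0 0;1 -.017 .09 0 0 0 0;1 -.015 .08 0 0 0 0;1 -.012 .06 0 0 0 0"

```text
clock: 6.15
position: [0.5341, 0.3733, 0.2656]
ee_rot: [3.134, 0.204, -0.004]
force: [0.0, 0.2, -2.8]
width: 0.475
```

>>> jog_arm --commands "1 -.007 .04 0 0 0 0;1 -.005 .03 0 0 0 0;1 -.002 .01 0 0 0 0;1 0 0 0 0 0 0;1 0 0 0 0 0 0"

```text
clock: 6.65
position: [0.5324, 0.3937, 0.2674]
ee_rot: [3.135, 0.198, 0.001]
force: [-0.2, 0.9, -1.8]
width: 0.477
```

```bash
python3 - <<'E'
from h import *
from scipy.optimize import least_squares
d=grab('wrist');save(d,'w2.png');s=status.observe();print(s['position'],s['ee_rot'],s['force'],s['width'])
X=cloud(d);im=d['pixels'].astype(int)
m=(X[...,2]>.052)&(X[...,2]<.066)&(X[...,1]>.3)&(X[...,1]<.45)&(X[...,0]>.37)
P=X[m];f=lambda q:np.hypot(P[:,0]-q[0],P[:,1]-q[1])-.0485
print(len(P));
if len(P)>30:print('pan',least_squares(f,[.438,.383],loss='soft_l1',f_scale=.003).x)
E
```

```text
[0.53239848 0.39369855 0.2674318 ] [3.13495306e+00 1.98108361e-01 5.79888205e-04] [ 0.24766469  0.47890434 -2.34338394] 0.4729686581558455
1511
pan [0.44338988 0.38342451]
```

View pics/w2.png

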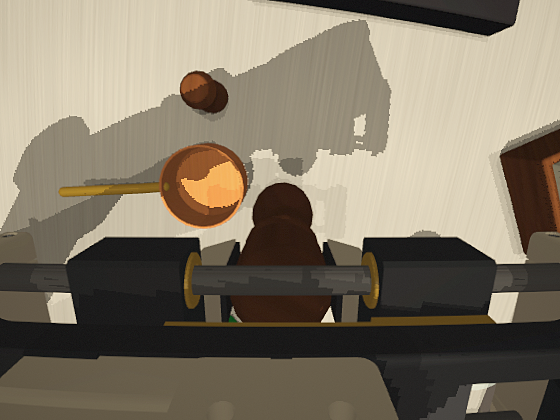

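The wrist view shows the held mill hanging clear of the pan at (203,186). The handle points left in line with the mill's place, and the salt is well away.

>>> jog_arm --commands "1 .005 .003 -.04 0 0 0;1 .003 .002 -.07 0 0 0;1 0 0 -.08 0 0 0;1 0 0 -.08 0 0 0;1 0 0 -.08 0 0 0"

```text
clock: 7.2
position: [0.5342, 0.3958, 0.1606]
ee_rot: [3.135, 0.199, -0.0]
force: [0.1, -0.0, -2.6]
width: 0.476
```

>>> jog_arm --commands "1 0 0 -.06 0 0 0;1 0 0 -.04 0 0 0;1 0 0 -.03 0 0 0;1 0 0 -.015 0 0 0;1 0 0 0 0 0 0"

```text
clock: 7.7
position: [0.5342, 0.3963, 0.1185]
ee_rot: [3.135, 0.2, -0.0]
force: [0.7, -0.1, -1.1]
width: 0.471
```

>>> jog_arm --commands "1 0 0 -.008 0 0 0;1 0 0 -.008 0 0 0;1 0 0 -.006 0 0 0;1 0 0 0 0 0 0;1 0 0 0 0 0 0"

```text
clock: 8.2
position: [0.5342, 0.3964, 0.1122]
ee_rot: [-3.135, -0.201, -0.0]
force: [0.2, 0.5, -2.1]
width: 0.471
```

>>> jog_arm --commands "1 0 0 -.004 0 0 0;1 0 0 -.002 0 0 0;1 0 0 0 0 0 0;1 0 0 0 0 0 0;1 0 0 0 0 0 0"

```text
clock: 8.7
position: [0.5347, 0.3967, 0.1112]
ee_rot: [-3.134, -0.2, -0.002]
force: [-1.5, -0.9, 5.4]
width: 0.473
```

>>> jog_arm --commands "-.3 0 0 0 0 0 0;-.3 0 0 0 0 0 0;-1 0 0 0 0 0 0;-1 0 0 0 0 0 0;-1 0 0 0 0 0 0"

```text
clock: 9.2
position: [0.5342, 0.3964, 0.1102]
ee_rot: [3.135, 0.201, -0.0]
force: [0.7, 0.5, -0.4]
width: 0.862
```

>>> jog_arm --commands "-1 0 0 .03 0 0 0;-1 0 0 .06 0 0 0;-1 0 0 .09 0 0 0;-1 0 0 .12 0 0 0;-1 0 0 .08 0 0 0"

```text
clock: 9.7
position: [0.5349, 0.3966, 0.2276]
ee_rot: [-3.134, -0.2, -0.004]
force: [0.2, 0.1, 0.3]
width: 0.999
```

```bash
python3 - <<'E'
from h import *
d=grab('wrist');s=status.observe();print(s['position'],s['width'])
for d in (d,grab('top')):
    X=cloud(d)
    m=(X[...,2]>.15)&(X[...,2]<.17)&(abs(X[...,0]-.535)<.05)&(abs(X[...,1]-.396)<.05)
    P=X[m];print(len(P));
    if len(P)>5:print(P.mean(0),cv2.minEnclosingCircle(P[:,:2].astype(np.float32)),np.percentile(P[:,2],99))
E
```

```text
[0.53637042 0.39748734 0.23137802] 0.9976630162438405
2121
[0.53587046 0.39765321 0.15747482] ((0.5362066626548767, 0.3955197036266327), 0.020830517634749413) 0.16102886716805387
172
[0.53373978 0.39382078 0.15859447] ((0.5352423191070557, 0.3958577811717987), 0.02188815362751484) 0.16474235797957548
```

The mill stands at (0.535, 0.396), top at about 0.16, about 20 mm from the pan. Next is the tin.

>>> jog_arm --commands "-1 -.0091 -.1294 0 0 0 -.00289;-1 -.0091 -.1294 0 0 0 -.00289;-1 -.0091 -.1294 0 0 0 -.00289;-1 -.0091 -.1294 0 0 0 -.00289;-1 -.0091 -.1294 0 0 0 -.00289"

```text
clock: 10.3
position: [0.52, 0.2007, 0.2242]
ee_rot: [3.141, 0.057, -0.0]
force: [0.2, 0.7, -0.8]
width: 0.996
```

>>> jog_arm --commands "-1 -.0091 -.1294 0 0 0 -.00289;-1 -.0091 -.1294 0 0 0 -.00289;-1 -.0091 -.1294 0 0 0 -.00289;-1 -.0091 -.1294 0 0 0 -.00289;-1 -.0091 -.1294 0 0 0 -.00289"

```text
clock: 10.8
position: [0.5064, 0.0067, 0.2244]
ee_rot: [-3.14, 0.086, -0.0]
force: [1.6, 0.1, -0.3]
width: 1.001
```

>>> jog_arm --commands "-1 -.0091 -.1294 0 0 0 -.00289;-1 -.0091 -.1294 0 0 0 -.00289;-1 -.0091 -.1294 0 0 0 -.00289;-1 -.0091 -.1294 0 0 0 -.00289;-1 -.0091 -.1294 0 0 0 -.00289"

```text
clock: 11.3
position: [0.4928, -0.1873, 0.2244]
ee_rot: [-3.133, 0.228, -0.0]
force: [0.6, 1.2, -0.9]
width: 0.996
```

>>> jog_arm --commands "-1 -.0091 -.1294 0 0 0 -.00289;-1 -.0091 -.1294 0 0 0 -.00289;-1 -.0091 -.1294 0 0 0 -.00289;-1 -.0091 -.1294 0 0 0 -.00289;-1 -.0091 -.1294 0 0 0 -.00289"

```text
clock: 11.8
position: [0.4792, -0.3813, 0.2241]
ee_rot: [-3.119, 0.37, 0.0]
force: [0.5, 0.4, 0.4]
width: 1.001
```

>>> jog_arm --commands "-1 0 0 0 0 0 0;-1 0 0 0 0 0 0;-1 0 0 0 0 0 0;-1 0 0 0 0 0 0;-1 0 0 0 0 0 0"

```text
clock: 12.3
position: [0.4802, -0.3787, 0.2244]
ee_rot: [-3.12, 0.366, -0.0]
force: [0.2, 0.4, 0.5]
width: 1.006
```

```bash
python3 - <<'E'
from h import *
d=grab('wrist');save(d,'w3.png');s=status.observe();p=s['position'];r=s['ee_rot'];print(p,'jaw deg',2*np.degrees(np.arctan2(r[1],r[0])))
X=cloud(d);im=d['pixels'].astype(int)
for z0,z1 in((.103,.1125),(.113,.121)):
    m=((X[...,2]>z0)&(X[...,2]<z1)).astype(np.uint8);m=cv2.morphologyEx(m,cv2.MORPH_OPEN,np.ones((5,5)))
    n,l,st,c=cv2.connectedComponentsWithStats(m)
    for i in range(1,n):
        if st[i,4]>500:
            Q=X[l==i][:,:2].astype(np.float32);print(z0,st[i],Q.mean(0),cv2.minEnclosingCircle(Q),cv2.minAreaRect(Q))
E
```

```text
[ 0.48013001 -0.37892783  0.22443397] jaw deg 346.6061012531773
0.103 [ 257  173   52   72 3611] [ 0.48193344 -0.38032863] ((0.481598436832428, -0.3815266191959381), 0.03940773382782936) ((0.4817333221435547, -0.3816329836845398), (0.06535740941762924, 0.04510485380887985), 76.18350219726562)
0.113 [ 240   75   87   90 6071] [ 0.5002954  -0.30688196] ((0.49977824091911316, -0.3074350655078888), 0.035992056131362915) ((0.4999122619628906, -0.30729901790618896), (0.07068376243114471, 0.07017455995082855), 77.20175170898438)
0.113 [ 246  295   73   27 1593] [ 0.46036634 -0.47100854] ((0.4626826047897339, -0.46142691373825073), 0.03383560851216316) ((0.45992788672447205, -0.4728218913078308), (0.02969447523355484, 0.06745661795139313), 76.7246322631836)
```

View pics/w3.png

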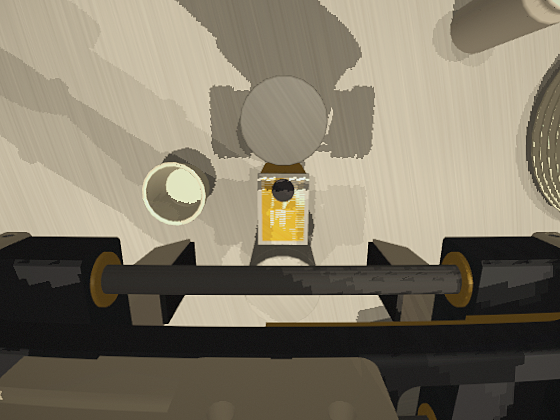

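The wrist view shows the tin top at (283,210), squarely between the jaws. It measures (0.481, -0.3805) with its x axis at -13.8°.

>>> jog_arm --commands "-1 .003 -.006 -.06 0 0 0;-1 0 0 -.08 0 0 0;-1 0 0 -.08 0 0 0;-1 0 0 -.08 0 0 0;-1 0 0 -.08 0 0 0"

```text
clock: 12.85
position: [0.4809, -0.3812, 0.1096]
ee_rot: [-3.12, 0.367, -0.001]
force: [0.4, -0.2, -0.7]
width: 1.005
```

>>> jog_arm --commands "-1 0 0 -.06 0 0 0;-1 0 0 -.05 0 0 0;-1 0 0 -.02 0 0 0;-1 0 0 0 0 0 0;1 0 0 0 0 0 0" --force 40

```text
clock: 13.35
position: [0.4809, -0.3821, 0.0721]
ee_rot: [3.119, -0.369, 0.001]
force: [-0.2, -1.1, -0.3]
width: 0.952
```

>>> jog_arm --commands "1 0 0 0 0 0 0;1 0 0 0 0 0 0;1 0 0 0 0 0 0;1 0 0 0 0 0 0;1 0 0 0 0 0 0"

```text
clock: 13.85
position: [0.4806, -0.3818, 0.0715]
ee_rot: [3.12, -0.369, 0.0]
force: [-0.3, -0.4, 0.2]
width: 0.526
```

>>> jog_arm --commands "1 0 0 0 0 0 0;1 0 0 0 0 0 0;1 0 0 0 0 0 0;1 0 0 0 0 0 0;1 0 0 0 0 0 0"

```text
clock: 14.35
position: [0.4806, -0.3818, 0.0714]
ee_rot: [3.12, -0.369, 0.0]
force: [0.8, 0.2, 0.6]
width: 0.477
```

>>> jog_arm --commands "1 0 0 .03 0 0 0;1 0 0 .05 0 0 0;1 0 0 .07 0 0 0;1 0 0 .08 0 0 0;1 0 0 .08 0 0 0"

```text
clock: 14.85
position: [0.4802, -0.3818, 0.1662]
ee_rot: [3.12, -0.37, -0.0]
force: [0.1, -0.4, -2.8]
width: 0.478
```

>>> jog_arm --commands "1 0 0 .08 0 0 0;1 0 0 .06 0 0 0;1 0 0 .04 0 0 0;1 0 0 .01 0 0 0;1 0 0 0 0 0 0"

```text
clock: 15.35
position: [0.4805, -0.3817, 0.2215]
ee_rot: [-3.12, 0.369, -0.0]
force: [0.2, 0.9, -3.8]
width: 0.474
```

>>> jog_arm --commands "1 .006 .03 0 0 0 -.008;1 .01 .05 0 0 0 -.014;1 .013 .07 0 0 0 -.018;1 .014 .075 0 0 0 -.02;1 .014 .075 0 0 0 -.02"

```text
clock: 15.85
position: [0.497, -0.2906, 0.2202]
ee_rot: [-2.927, 1.141, 0.003]
force: [0.9, -0.1, -2.7]
width: 0.48
```

>>> jog_arm --commands "1 .014 .075 0 0 0 -.02;1 .014 .075 0 0 0 -.02;1 .014 .075 0 0 0 -.02;1 .014 .075 0 0 0 -.02;1 .012 .06 0 0 0 -.015"

```text
clock: 16.35
position: [0.5177, -0.1819, 0.2202]
ee_rot: [2.463, -1.949, -0.003]
force: [-0.9, -0.3, -4.1]
width: 0.479
```

>>> jog_arm --commands "1 .006 .03 0 0 0 -.0125;1 0 0 0 0 0 -.005;1 0 0 0 0 0 0;1 0 0 0 0 0 0;1 0 0 0 0 0 0"

```text
clock: 16.85
position: [0.5194, -0.1758, 0.2213]
ee_rot: [2.356, -2.077, 0.0]
force: [0.8, -0.1, -3.9]
width: 0.477
```

>>> jog_arm --commands "1 0 0 -.04 0 0 0;1 0 0 -.07 0 0 0;1 0 0 -.08 0 0 0;1 0 0 -.08 0 0 0;1 0 0 -.08 0 0 0"

```text
clock: 17.35
position: [0.5194, -0.175, 0.1147]
ee_rot: [2.357, -2.077, -0.0]
force: [0.7, -0.2, -3.3]
width: 0.478
```

>>> jog_arm --commands "1 0 0 -.06 0 0 0;1 0 0 -.04 0 0 0;1 0 0 -.03 0 0 0;1 0 0 -.012 0 0 0;1 0 0 0 0 0 0"

```text
clock: 17.85
position: [0.5198, -0.1749, 0.0737]
ee_rot: [2.357, -2.077, 0.0]
force: [-0.6, 0.7, -2.7]
width: 0.477
```

>>> jog_arm --commands "1 0 0 -.003 0 0 0;1 0 0 -.003 0 0 0;1 0 0 -.002 0 0 0;1 0 0 0 0 0 0;1 0 0 0 0 0 0"

```text
clock: 18.35
position: [0.5199, -0.1747, 0.0715]
ee_rot: [-2.357, 2.077, -0.0]
force: [0.5, -0.2, -3.5]
width: 0.475
```

>>> jog_arm --commands "1 0 0 -.003 0 0 0;1 0 0 -.002 0 0 0;1 0 0 0 0 0 0;1 0 0 0 0 0 0;1 0 0 0 0 0 0"

```text
clock: 18.85
position: [0.52, -0.175, 0.0713]
ee_rot: [-2.355, 2.077, -0.0]
force: [-5.4, 0.8, 16.6]
width: 0.476
```

>>> jog_arm --commands "-.3 0 0 .002 0 0 0;-.3 0 0 0 0 0 0;-1 0 0 0 0 0 0;-1 0 0 0 0 0 0;-1 0 0 0 0 0 0"

```text
clock: 19.35
position: [0.5198, -0.1748, 0.0703]
ee_rot: [2.357, -2.077, 0.0]
force: [-0.1, 0.8, 0.6]
width: 0.863
```

>>> jog_arm --commands "-1 0 0 .04 0 0 0;-1 0 0 .08 0 0 0;-1 0 0 .12 0 0 0;-1 0 0 .12 0 0 .02;-1 0 0 .07 0 0 .02"

```text
clock: 19.85
position: [0.5204, -0.1758, 0.2027]
ee_rot: [-2.602, 1.76, -0.004]
force: [0.4, 0.4, 0.4]
width: 0.997
```

>>> jog_arm --commands "-1 0 0 .04 0 0 .021;-1 0 0 .03 0 0 .021;-1 0 0 0 0 0 .021;-1 0 0 0 0 0 .021;-1 0 0 0 0 0 .021"

```text
clock: 20.35
position: [0.5197, -0.1751, 0.2214]
ee_rot: [3.032, -0.821, 0.001]
force: [0.2, -1.0, -0.5]
width: 0.998
```

>>> jog_arm --commands "-1 0 0 0 0 0 .021;-1 0 0 0 0 0 .021;-1 0 0 0 0 0 .021;-1 0 0 0 0 0 .021;-1 0 0 0 0 0 .021"

```text
clock: 20.85
position: [0.5196, -0.1752, 0.2213]
ee_rot: [3.134, 0.205, 0.001]
force: [0.0, 0.2, 0.4]
width: 1.001
```

>>> jog_arm --commands "-1 0 0 0 0 0 0;-1 0 0 0 0 0 0;-1 0 0 0 0 0 0;-1 0 0 0 0 0 0;-1 0 0 0 0 0 0"

```text
clock: 21.35
position: [0.5198, -0.1747, 0.2204]
ee_rot: [3.135, 0.196, -0.0]
force: [0.1, -0.5, 0.6]
width: 0.997
```

```bash
python3 - <<'E'
from h import *
s=status.observe();p=s['position'];r=s['ee_rot'];print(p,'jaw deg',2*np.degrees(np.arctan2(r[1],r[0])),s['joints'])
for n in('wrist','top'):
    d=grab(n);save(d,n+'4.png')
    X=cloud(d)
    m=((X[...,2]>.102)&(X[...,2]<.1135)&(abs(X[...,0]-.52)<.06)&(abs(X[...,1]+.175)<.06)).astype(np.uint8)
    if n=='wrist':m=cv2.morphologyEx(m,cv2.MORPH_OPEN,np.ones((5,5)))
    Q=X[m>0][:,:2].astype(np.float32);print(n,len(Q),Q.mean(0),cv2.minAreaRect(Q))
def disc(X,u,v,z0,z1):
    m=((X[...,2]>z0)&(X[...,2]<z1)).astype(np.uint8); m=cv2.morphologyEx(m,cv2.MORPH_OPEN,np.ones((3,3)))
    n,l=cv2.connectedComponents(m,connectivity=4);return X[l==l[v,u]][:,:2].mean(0)
print(disc(X,253,190,.126,.136),disc(X,309,190,.126,.136))
E
```

```text
[ 0.51982429 -0.17470506  0.22041594] jaw deg 7.160287757933294 [-0.24296283  0.3477544   0.62870416  1.80733832 -0.23152576  1.06077932
  0.59625584]
wrist 3762 [ 0.5208217  -0.17470804] ((0.5210393071174622, -0.17543965578079224), (0.06513744592666626, 0.04578419774770737), 7.0540771484375)
top 0 [nan nan] ((0.0, 0.0), (0.0, 0.0), 0.0)
[0.59783609 0.08586463] [ 0.61819562 -0.07181323]<stdin>:8: RuntimeWarning: Mean of empty slice.
  ret = um.true_divide(
```

The tin stands at (0.520, -0.175), square to the jaws. I'll regrasp it on the narrow sides.

>>> jog_arm --commands "-1 0 0 -.06 0 0 0;-1 0 0 -.08 0 0 0;-1 0 0 -.08 0 0 0;-1 0 0 -.08 0 0 0;-1 0 0 -.07 0 0 0"

```text
clock: 21.95
position: [0.5196, -0.1747, 0.1083]
ee_rot: [-3.135, -0.197, 0.001]
force: [0.5, 0.3, -0.8]
width: 1.0
```

>>> jog_arm --commands "-1 0 0 -.05 0 0 0;-1 0 0 -.04 0 0 0;-1 0 0 -.025 0 0 0;-1 0 0 0 0 0 0;1 0 0 0 0 0 0" --force 40

```text
clock: 22.45
position: [0.5201, -0.175, 0.0754]
ee_rot: [3.135, 0.197, 0.001]
force: [-0.2, -0.2, -0.1]
width: 0.949
```

>>> jog_arm --commands "1 0 0 0 0 0 0;1 0 0 0 0 0 0;1 0 0 0 0 0 0;1 0 0 0 0 0 0;1 0 0 0 0 0 0"

```text
clock: 22.95
position: [0.5202, -0.1748, 0.0754]
ee_rot: [3.135, 0.198, 0.001]
force: [0.5, -0.1, 4.7]
width: 0.699
```

>>> jog_arm --commands "1 0 0 0 0 0 0;1 0 0 0 0 0 0;1 0 0 .03 0 0 0;1 0 0 .05 0 0 0;1 0 0 .07 0 0 0"

```text
clock: 23.45
position: [0.5185, -0.1744, 0.1196]
ee_rot: [-3.135, -0.197, 0.005]
force: [0.8, 0.3, -3.2]
width: 0.693
```

>>> jog_arm --commands "1 0 0 .08 0 0 0;1 0 0 .08 0 0 0;1 0 0 .08 0 0 0;1 0 0 .07 0 0 0;1 0 0 .04 0 0 0"

```text
clock: 23.95
position: [0.5198, -0.175, 0.2265]
ee_rot: [3.135, 0.197, 0.002]
force: [0.4, -0.2, -4.0]
width: 0.696
```

>>> jog_arm --commands "1 .012 .024 0 0 0 0;1 .024 .049 0 0 0 0;1 .035 .073 0 0 0 0;1 .041 .085 0 0 0 0;1 .041 .085 0 0 0 0"

```text
clock: 24.45
position: [0.5657, -0.0771, 0.2233]
ee_rot: [-3.135, -0.199, 0.004]
force: [1.4, -0.0, -3.4]
width: 0.695
```

>>> jog_arm --commands "1 .041 .085 0 0 0 0;1 .041 .085 0 0 0 0;1 .03 .061 0 0 0 0;1 .02 .043 0 0 0 0;1 .009 .018 0 0 0 0"

```text
clock: 24.95
position: [0.6082, 0.0095, 0.224]
ee_rot: [-3.135, -0.201, 0.002]
force: [-1.5, 0.0, -4.3]
width: 0.691
```

>>> jog_arm --commands "1 0 0 0 0 0 0;1 0 0 0 0 0 0;1 0 0 0 0 0 0;1 0 0 0 0 0 0;1 0 0 0 0 0 0"

```text
clock: 25.45
position: [0.6079, 0.007, 0.2251]
ee_rot: [-3.135, -0.196, -0.0]
force: [-0.2, -1.2, -2.9]
width: 0.695
```

```bash
python3 - <<'E'
from h import *
d=grab('wrist');save(d,'w5.png');s=status.observe();r=s['ee_rot'];print(s['position'],'jaw',2*np.degrees(np.arctan2(r[1],r[0])))
X=cloud(d)
for z0,z1,h in((.124,.137,.1),(.25,.27,.05)):
    m=((X[...,2]>z0)&(X[...,2]<z1)).astype(np.uint8);m=cv2.morphologyEx(m,cv2.MORPH_OPEN,np.ones((3,3)));n,l,st,c=cv2.connectedComponentsWithStats(m)
    for i in range(1,n):
        if st[i,4]>300:
            Q=X[l==i][:,:2].astype(np.float32);print(z0,st[i],Q.mean(0),cv2.minEnclosingCircle(Q),cv2.minAreaRect(Q))
E
```

```text
[0.60792384 0.00714473 0.22507783] jaw -352.8258673492784
0.124 [  222    49   122   127 11968] [0.60036725 0.08608136] ((0.6005160808563232, 0.08496555685997009), 0.04789218679070473) ((0.6007077097892761, 0.08480566740036011), (0.09452752023935318, 0.0941818431019783), 50.572509765625)
0.124 [443 157  29  48 359] [0.74281406 0.05414759] ((0.7529470920562744, 0.05174197256565094), 0.0207113865762949) ((0.7455429434776306, 0.05272061377763748), (0.04128469526767731, 0.014937002211809158), 82.70812225341797)
0.25 [ 169  235  225   31 5157] [0.6066322 0.022997 ] ((0.6071517467498779, 0.017375145107507706), 0.04949687793850899) ((0.6065362095832825, 0.02245968021452427), (0.09879107773303986, 0.013721630908548832), 6.904124736785889)
0.25 [ 201  295  161   27 4194] [ 0.60980153 -0.00289007] ((0.609379231929779, -0.0015154675347730517), 0.03383127599954605) ((0.6096312403678894, -0.001261100172996521), (0.06527452170848846, 0.020248576998710632), 6.792048931121826)
```

View pics/w5.png

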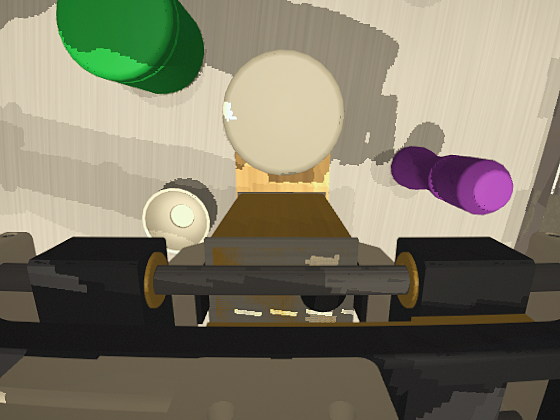

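The wrist view shows crock A at (283,112), with the tin held square over the gap. Measured from crock A alone, the midpoint comes out at y ≈ 0.0072 and the TCP is at 0.007. I'll lower it.

>>> jog_arm --commands "1 .002 .001 -.03 0 0 0;1 0 0 -.05 0 0 0;1 0 0 -.06 0 0 0;1 0 0 -.06 0 0 0;1 0 0 -.06 0 0 0"

```text
clock: 26.0
position: [0.6084, 0.008, 0.1456]
ee_rot: [3.135, 0.198, -0.001]
force: [0.4, -0.2, -4.5]
width: 0.696
```

>>> jog_arm --commands "1 0 0 -.06 0 0 0;1 0 0 -.06 0 0 0;1 0 0 -.04 0 0 0;1 0 0 -.025 0 0 0;1 0 0 0 0 0 0"

```text
clock: 26.5
position: [0.6081, 0.0079, 0.0905]
ee_rot: [3.135, 0.198, -0.002]
force: [0.2, 0.2, -4.2]
width: 0.694
```

>>> jog_arm --commands "1 0 0 -.006 0 0 0;1 0 0 -.005 0 0 0;1 0 0 -.002 0 0 0;1 0 0 0 0 0 0;1 0 0 0 0 0 0"

```text
clock: 27.0
position: [0.6088, 0.008, 0.0878]
ee_rot: [-3.135, -0.198, -0.001]
force: [-0.7, 0.2, -3.3]
width: 0.691
```

>>> jog_arm --commands "1 0 0 -.003 0 0 0;1 0 0 -.001 0 0 0;1 0 0 0 0 0 0;1 0 0 0 0 0 0;1 0 0 0 0 0 0"

```text
clock: 27.5
position: [0.6089, 0.0079, 0.0874]
ee_rot: [-3.135, -0.198, -0.001]
force: [-2.4, 0.7, 6.7]
width: 0.697
```

Contact. I'll release, retreat and check.

>>> jog_arm --commands "-.1 0 0 .001 0 0 0;-.1 0 0 0 0 0 0;-1 0 0 0 0 0 0;-1 0 0 0 0 0 0;-1 0 0 0 0 0 0"

```text
clock: 28.0
position: [0.6088, 0.0079, 0.0866]
ee_rot: [3.135, 0.198, 0.001]
force: [0.2, -0.5, -0.2]
width: 0.904
```

>>> jog_arm --commands "-1 0 0 .03 0 0 0;-1 0 0 .07 0 0 0;-1 0 0 .1 0 0 0;-1 0 0 .13 0 0 0;-1 0 0 .13 0 0 0"

```text
clock: 28.5
position: [0.6083, 0.0077, 0.2265]
ee_rot: [3.135, 0.197, -0.0]
force: [0.4, 1.0, -0.1]
width: 0.997
```

>>> jog_arm --commands "-1 -.03 0 .05 0 0 0;-1 -.07 0 .02 0 0 0;-1 -.1 0 0 0 0 0;-1 -.1 0 0 0 0 0;-1 -.05 0 0 0 0 0"

```text
clock: 29.0
position: [0.5009, 0.0076, 0.2455]
ee_rot: [-3.135, -0.197, 0.002]
force: [-0.3, -0.1, 1.2]
width: 0.999
```

>>> jog_arm --commands "-1 -.1 -.12 0 0 0 0;-1 -.1 -.12 0 0 0 0;-1 0 -.15 0 0 0 0;-1 0 -.12 0 0 0 0;-1 0 -.05 0 0 0 0"

```text
clock: 29.5
position: [0.4425, -0.1636, 0.2462]
ee_rot: [3.135, 0.191, 0.002]
force: [0.1, 0.5, -0.0]
width: 1.003
```

>>> jog_arm --commands "-1 0 0 0 0 0 0;-1 0 0 0 0 0 0;-1 0 0 0 0 0 0;-1 0 0 0 0 0 0;-1 0 0 0 0 0 0"

```text
clock: 30.0
position: [0.4437, -0.1592, 0.2456]
ee_rot: [-3.135, -0.2, 0.0]
force: [-0.3, 0.2, -0.2]
width: 1.0
```

```bash
python3 - <<'E'
from h import *
d=grab('top');save(d,'top6.png');X=cloud(d);print(status.observe()['position'])
def comp(u,v,z0,z1):
    m=((X[...,2]>z0)&(X[...,2]<z1)).astype(np.uint8); m=cv2.morphologyEx(m,cv2.MORPH_OPEN,np.ones((3,3)))
    n,l=cv2.connectedComponents(m,connectivity=4);return X[l==l[v,u]][:,:2].astype(np.float32)
for n,u,v in(('A',253,190),('B',309,190)):
    P=comp(u,v,.126,.136);print(n,len(P),P.mean(0),cv2.minEnclosingCircle(P))
P=X[165:215,262:302].reshape(-1,3);im=d['pixels'][165:215,262:302].reshape(-1,3).astype(int)
Q=P[(P[:,2]>.113)&(P[:,2]<.1255)&(abs(P[:,1]-.0075)<.025)][:,:2].astype(np.float32);print('tin',len(Q),Q.mean(0),cv2.minAreaRect(Q))
m=(X[...,2]>.15)&(X[...,2]<.17)&(abs(X[...,0]-.535)<.05)&(abs(X[...,1]-.396)<.05)
print('mill',cv2.minEnclosingCircle(X[m][:,:2].astype(np.float32)),np.percentile(X[m][:,2],95))
i=cv2.imread('pics/top6.png')[120:310,90:350];cv2.imwrite('pics/c6.png',cv2.resize(i,None,fx=3,fy=3))
E
```

```text
[ 0.4437592  -0.15939219  0.24561993]
A 800 [0.597874   0.08499459] ((0.5989800691604614, 0.0857100635766983), 0.047869205474853516)
B 796 [ 0.6178027  -0.07006008] ((0.6186879277229309, -0.07056111842393875), 0.047828372567892075)
tin 350 [0.60779804 0.00863446] ((0.608959972858429, 0.009173816069960594), (0.06671470403671265, 0.04279467463493347), 5.603220462799072)
mill ((0.5342825055122375, 0.39483126997947693), 0.021964380517601967) 0.16407037271188454
```

View pics/c6.png

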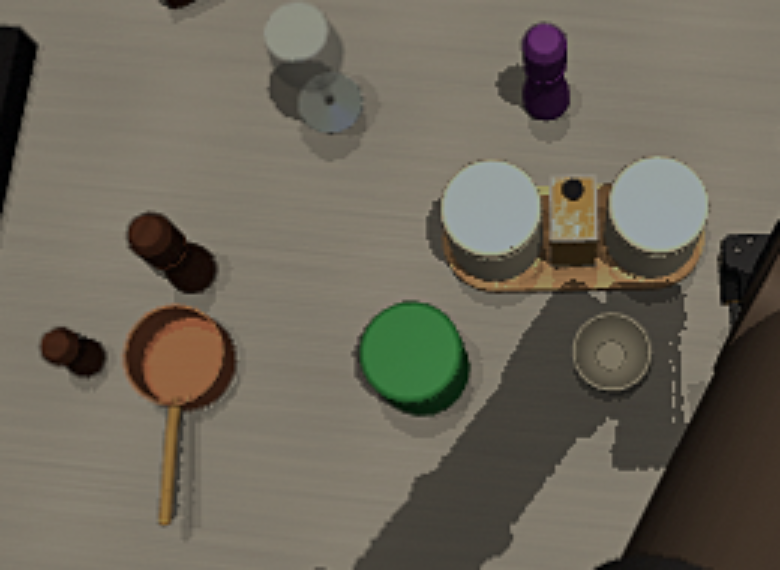

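The final view shows the tin at (573,210) centred and square between the crocks. The mill stands at (172,250), opposite the pan's handle and in line with it, and nothing else looks moved.

```bash
python3 -c "
from cell import arm;print(arm.sign_off())"
```

```text
the job is handed in; nothing more can be done
None
```

I moved both things and handed the job in after about 30 s of the 72 s allowed; no verdict comes back.

**Mill:** I lifted it from between the crocks by its head and stood it opposite the pan's handle.
- **Position:** it stands upright at about (0.534, 0.395), about 95 mm from the pan's centre, which leaves roughly 20 mm clear. It is within a few millimetres of the handle's line.
- **Disagreement:** the wrist camera put the pan about 5 mm nearer the mill than the top camera did, so the gap could be nearer 16 mm. Both figures are inside the 6–35 mm limit.

**Tin:** I lifted it from between the canisters by its broad sides and set it down on a clear spot. I then regripped it by the narrow sides and lowered it between the crocks.
- **Position:** it stands on the board 1–1.5 mm from midway between the crocks, about on the line joining them.
- **Angle:** the top camera reads it 1–2° off square, against the 8° allowed.

**Everything else:** the last check put the crocks where they started, within about 1 mm. I checked the other objects only by eye in the final picture, where those in view looked unmoved. The canisters, ramekin and squeeze bottle were outside that crop, so I did not re-check them. The gripper was clear of everything and no check failed.

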